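# Empty the drop-bottom vial hopper and latch its trap door

### The job

Empty the vial hopper into its own tray: find the release head, which is clamped somewhere along the rails on one side of the hopper, and pinch its two opposed buttons together between the fingers, so that the trap door drops and all four vials fall into the tray. Then press the white roller paddle on the opposite side down, with no more than about 40 N, to swing the door shut until both catches snap in and hold it. Leave the tube rack, tip box and bottle where they stand.

Things in the scene. Friction and masses are not known exactly. Their poses are not given: they have to be found in the camera images.
- hopper: White open-topped hopper (97 x 97 mm outside, 188 to 250 mm above the bench) on steel posts over its grey tray (150 x 200 mm, 40 mm high, centred 20 mm to the -y side). Fixed, at varying places and yaws. Origin: on the bench under the hopper's centre, z up. On its -y side two rails (along x, 160 mm over all, top at 245 mm) carry the release head; hinge and paddle are on its +y side.
- tray_floor (a point): Centre of the tray's inner floor, 5 mm above the bench; axes as the hopper's. The inside is 140 mm (x) by 190 mm (y).
- catch_a (a joint): Travel in m of the inner (hopper +y side) button towards the other: 0 out, 0.010 fully in; spring 1.2 N to 3.6 N. In beyond about 0.007 its foot frees the door. Button: upright grey pad 14 mm wide (x), 40 mm high, centre 292 mm above the bench. The buttons face +y and -y, outer faces 54 mm apart (34 mm pinched), midway between them is 85 mm to the -y side of the hopper's centre.
- catch_b (a joint): The same for the outer (-y side) button. The head with both buttons is clamped on the rails anywhere up to 42 mm to either side (x) of the hopper's centre, differently each time and not measured: find it by touch or sight. It is rigid; between the buttons it has a fin 28 mm long (x), 6 mm thick, 253 to 312 mm high, that can be felt from the side. Both buttons must be in at once to free the door.
- trapdoor (a joint): Angle in rad of the aluminium trap door under the hopper: 0 shut (hard stop), 1.0 fully open; held by the catches it sags to about 0.01. It falls open by its weight when both catches are in, front (-y) edge down, and stays open. When shut again its lips push the catch feet aside by themselves; unless both snap under it, it falls open again.
- hinge (a point): Middle of the trap door's hinge line, along the hopper's x, 50 mm to the +y side of its origin, 185 mm above the bench; axes turn with the door. Closing, resistance begins at about 0.16 rad and rises to about 10 N at the paddle at 0.07; by 0.03 the feet have snapped under the door, then it is easy up to the hard stop. Press until the stop is felt.
- paddle: White freely turning roller, 16 mm thick, 60 mm long along the hopper's x, on an arm fixed to the trap door beyond the hinge, on the +y side. Origin: its centre, 110 mm from the hinge line: door shut, 0.5 rad below hinge level (97 mm out, 132 mm above the bench); fully open, 0.5 rad above it (97 mm out, 238 mm up). Pressing it down shuts the door; until the catches it moves with under 3 N.
- vial0: Empty capped vial, clear with a white cap, 16 mm diameter x 46 mm long, 11 to 25 g, lying in the hopper on its trap door. Origin: its centre; x along its length.
- vial1: Empty capped vial, clear with a white cap, 16 mm diameter x 46 mm long, 11 to 25 g, lying in the hopper on its trap door. Origin: its centre; x along its length.
- vial2: Empty capped vial, clear with a white cap, 16 mm diameter x 46 mm long, 11 to 25 g, lying in the hopper on its trap door. Origin: its centre; x along its length.
- vial3: Empty capped vial, clear with a white cap, 16 mm diameter x 46 mm long, 11 to 25 g, lying in the hopper on its trap door. Origin: its centre; x along its length.
- tube_rack: Bystander: white rack of tubes, 100 x 200 mm, 86 mm high. Origin: centre of its underside.
- tip_box: Bystander: grey tip box with clear lid, 85 x 120 x 65 mm. Origin: centre of its underside.
- reagent_bottle: Bystander: jar 60 mm diameter, 120 mm high. Origin: centre of its underside.

How it is judged:
By the outcome, as a careful person would: the job done as asked, in the order asked, and still so for the second after the job is handed in, with the robot touching nothing.
It also fails if it takes over 51 s, if anything falls off the work surface, if the arm or the gripper's body presses on something with over 40 N, if the wrist force passes 120 N, or if a joint passes its speed limit or range.

### The arm

A 7-joint arm with a two-finger parallel gripper is mounted at the origin on the work surface. World frame = base frame: x ahead of the robot, y to its left, z up, the work surface at z = 0. Lengths are in m, angles in rad, forces in N, time in s.
With the tool pointing down it reaches from about 0.425 to 0.875 m from the base axis. Payload 4.7 kg.
Tool frame: the origin (TCP) lies on the centre line of the jaws, within the pads' length; the fingertips stand 22 mm ahead of it and the grasp point (between the pads) lies 3 mm ahead of it; z points along the fingers, y is the direction in which the jaws open and shut (so a half turn about z gives the same grasp; the last joint's range is limited). The gripper opens to 87 mm and grips with 3 to 60 N. Pads are 19 mm wide; open, the fingers measure 117 mm over their backs; the gripper's body (75 mm by 190 mm) begins 51 mm behind the grasp point.
Start: joints at [1.264, 0.321, -0.07, 1.45, 0.023, 1.371, -0.057], TCP at [0.205, -0.617, 0.245] pointing down, gripper open.
Joint ranges: [-2.86, 2.86], [-0.3, 2.09], [-1.38, 1.24], [0.06, 2.45], [-1.56, 4.7], [0.09, 2.05], [-2.69, 2.69]. Speed limits (rad/s): [2.57, 2.57, 3.14, 3.14, 3.14, 3.14, 3.14].

### API

Orientations are given as a rotation vector (axis times angle).
In Python, from bench import ctrl, imaging, close_job, finder gives the robot as it stands. The module is installed in compiled form; this text tells all that it offers.
- The arm moves only by the shell command python3 -m jog 'ROWS' [FORCE]. ROWS is JSON, a list that holds one entry, the list of rows, each a list of 7 numbers: the shift along the tool's x, y, z in cm, then the turn, a rotation vector about the tool's x, y, z in degrees, then the finger opening in cm, from 0 to 8.7. In form: [[[dx, dy, dz, ax, ay, az, claw], ...]]. A call has 1 to 12 rows; each row shifts and turns the commanded pose from where the row before left it, along the tool's axes as they then stand; what a row does not reach is not made up. A row lasts 1/10 s, in which the tool goes at most 50 mm and 8.59 degrees, less where a joint would pass 70% of its speed; a pose out of reach is approached as far as the arm can. A call is refused whole if a number of a shift passes 5 or a number of a turn 8.59, either way. A call with a gripper value outside its range is refused whole. The fingers move at their own pace and stop on an object; FORCE is the grip in N (left out, the last holds). Time passes only in rows, so rows that do not move let the fingers close. It gives the time, the measured TCP pose, the force and the opening at its end, in the units of the state.
- ctrl.get_state(): the state, without advancing time (a new reading comes with each control period).
- imaging.get_image(name): name is "scene" or "top"; returns a dict with "frame" (480x640x3 uint8, red, green, blue), "intrinsics" (3x3 intrinsics, pixels), "pose" (4x4, takes a point from camera to world coordinates). Camera axes: x right, y down, z forward; pixel columns grow to the right and rows downward; lengths in m; the calibration is good to about 2 mm. A picture is of the moment at which its call begins. There is no depth.
- close_job(): hands the job in, once; it reports no verdict.
Trained networks look in the newest picture that a camera, given by its name, has taken for a name from the list of things; names that differ only in an ending like _2 or _b are one class to them, and where a whole thing is asked for, a point or a joint stands for the part that bears it (a point fixed in the world has none). Each returns a list of dicts, best first, with "conf" (0 to 1); they miss things now and then, are a little off and sometimes report something else, mostly with a low value. They report only what shows in the picture. A call takes as long as a camera call.
- finder.trace(label, camera): "region" (480x640 bool, what is visible of it) and "point" ([row, column] as shares, 0 to 1, of the picture: columns of its width, rows of its height, amid what is visible of it).
- finder.spot_point(label, camera): "point" ([row, column] as shares, 0 to 1, of the picture: columns of its width, rows of its height: a listed point, or the origin of a listed thing).
The state is a dict: "time": time; "joint_positions": joint angles; "qd": joint speeds; "joint_torque": joint torques, N m; "position": TCP position; "tool_rot": TCP orientation; "ft_force": force on the tool from outside, world axes, zero at the start; "torque": the same for the moment, N m; "grip_width": opening from 0.0 (shut) to 1.0 (fully open).
Only numpy, scipy, OpenCV 4.12 (cv2) and the standard library are available. Lean on these libraries where they do the work, as an engineer would, in place of code of your own. Each camera call takes 0.05 s, during which the arm holds its last target. There are 200 camera calls.

## Working session

There is one attempt and no reset: what is moved stays moved. The work goes in short steps, Python scripts to look and compute and a shell command to move; the robot and the scene stay as the last step left them, time stands still between calls to the robot, and variables do not carry over. Pictures are saved under pics/ and viewed, about 8 in all and at most 12, crops included, and the job is handed in when it is done.

```bash
mkdir -p pics; ls
cat > h.py <<'E'
import numpy as np, cv2
from bench import ctrl, imaging, finder
from scipy.spatial.transform import Rotation as R
def snap(cam,name=None):
    d=imaging.get_image(cam)
    if name: cv2.imwrite('pics/'+name,d['frame'][:,:,::-1])
    return d
def ray(d,uv):
    K=np.array(d['intrinsics']);T=np.array(d['pose'])
    v=T[:3,:3]@np.linalg.solve(K,[uv[0],uv[1],1.]);return T[:3,3],v
def atz(d,uv,z):
    c,v=ray(d,uv);return c+v*(z-c[2])/v[2]
def proj(d,p):
    K=np.array(d['intrinsics']);T=np.array(d['pose'])
    q=K@(T[:3,:3].T@(np.array(p)-T[:3,3]));return q[:2]/q[2]
def tri(d1,u1,d2,u2):
    (a,v),(b,w)=ray(d1,u1),ray(d2,u2)
    s=np.linalg.lstsq(np.c_[v,-w],b-a,rcond=None)[0]
    p,q=a+v*s[0],b+w*s[1];return (p+q)/2,np.linalg.norm(p-q)
E
python3 - <<'E'
from h import *
np.set_printoptions(precision=3,suppress=True)
D={c:snap(c,c+'0.png') for c in('scene','top')}
for c in D: print(c,D[c]['pose'])
for l in ['hopper','tray_floor','catch_a','catch_b','hinge','paddle','vial0','tube_rack','tip_box','reagent_bottle']:
  for c in D:
    try:
      for r in finder.spot_point(l,c)[:4 if l[:4]in('vial','catc') else 2]: print(l,c,np.array(r['point'])[::-1]*[640,480],round(r['conf'],2))
    except Exception as e: print(l,c,e)
print(ctrl.get_state())
E
```

```text
pics
scene [[-0.495  0.717 -0.491  1.145]
 [ 0.869  0.398 -0.294  0.38 ]
 [-0.015 -0.572 -0.82   1.182]
 [ 0.     0.     0.     1.   ]]
top [[-0.073 -0.972  0.222  0.314]
 [-0.997  0.073 -0.012  0.01 ]
 [-0.004 -0.222 -0.975  1.161]
 [ 0.     0.     0.     1.   ]]
hopper scene [307.2  287.52] 0.8
hopper top [308.032 247.488] 0.74
tray_floor scene [300.8   289.104] 0.77
tray_floor top [315.776 238.32 ] 0.68
tray_floor top [299.776 238.608] 0.56
catch_a scene it knows: hinge, hopper, paddle, reagent_bottle, tip_box, tray_floor, tube_rack, vial
catch_a top it knows: hinge, hopper, paddle, reagent_bottle, tip_box, tray_floor, tube_rack, vial
catch_b scene it knows: hinge, hopper, paddle, reagent_bottle, tip_box, tray_floor, tube_rack, vial
catch_b top it knows: hinge, hopper, paddle, reagent_bottle, tip_box, tray_floor, tube_rack, vial
hinge scene [325.184 249.984] 0.66
hinge top [293.376 237.888] 0.63
paddle scene [363.2  262.32] 0.42
paddle top [261.504 268.8  ] 0.66
vial0 scene [289.408 245.088] 0.57
vial0 scene [320.32  243.312] 0.57
vial0 scene [302.592 245.52 ] 0.53
vial0 scene [30
[... 234 characters left out ...]
 scene [182.208 254.208] 0.75
tip_box scene [301.184 288.288] 0.54
tip_box top [451.008 205.104] 0.81
reagent_bottle scene [234.816 208.176] 0.66
reagent_bottle scene [459.072 332.4  ] 0.37
reagent_bottle top [445.376 287.52 ] 0.93
{'time': 0.9, 'joint_positions': array([ 1.264,  0.321, -0.07 ,  1.451,  0.023,  1.371, -0.057]), 'qd': array([-0.   ,  0.002,  0.002,  0.   ,  0.001,  0.   ,  0.   ]), 'joint_torque': array([ -0.   , -49.109,  -0.403, -31.277,  -0.064,   0.034,   0.   ]), 'position': array([ 0.205, -0.617,  0.245]), 'tool_rot': array([ 3.101,  0.502, -0.   ]), 'ft_force': array([-1.251,  0.098,  0.334]), 'torque': array([ 0.014, -0.004,  0.009]), 'grip_width': 1.0030859768598444}
```

Run:
```python
import cv2
a=cv2.imread('pics/top0.png');cv2.imwrite('pics/top0c.png',cv2.resize(a[150:350,180:440],None,fx=3,fy=3,interpolation=2)[:600,:780])
a=cv2.imread('pics/scene0.png');cv2.imwrite('pics/scene0c.png',cv2.resize(a[160:360,190:450],None,fx=3,fy=3,interpolation=2)[:600,:780])
```

```text
(no output)
```

View pics/top0c.png

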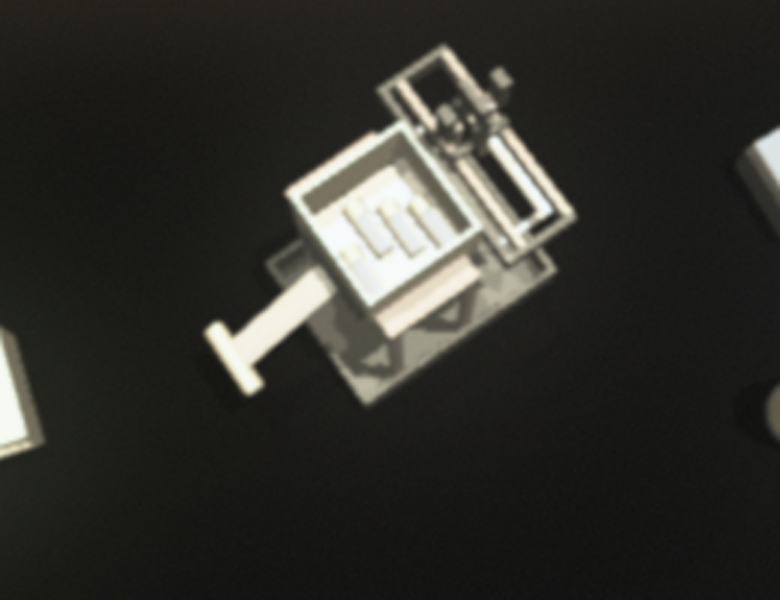

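View pics/scene0c.png

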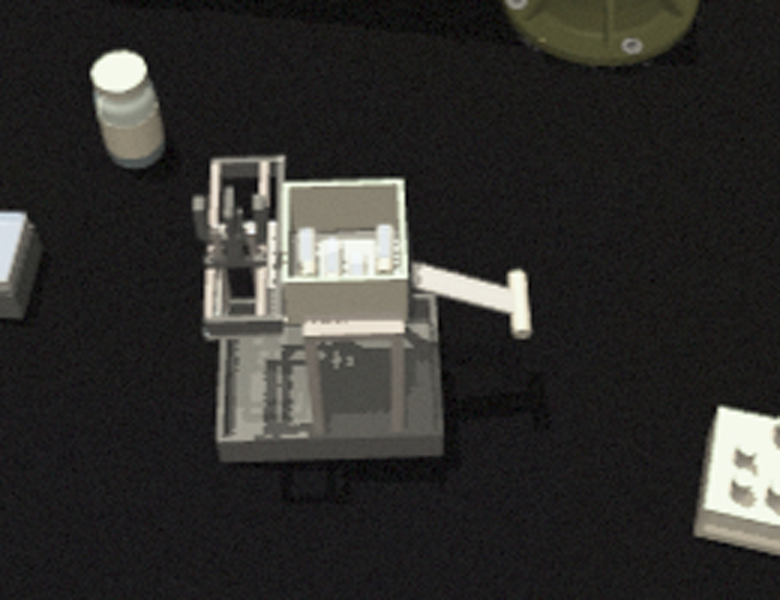

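Top crop: hopper rim corners at about (403,122), (287,192), (372,310), (483,235), head with outer button at (500,78), paddle roller from (212,330) to (255,388). Scene crop: outer button at (199,215), fin at (230,203), inner button at (260,210).

Run:
```python
from h import *
np.set_printoptions(precision=4,suppress=True)
D={c:snap(c) for c in('scene','top')}
t=lambda x,y:(x/3+180,y/3+150); s=lambda x,y:(x/3+190,y/3+160)
C=np.array([atz(D['top'],t(*p),.25) for p in[(403,122),(287,192),(372,310),(483,235)]])
C2=np.array([atz(D['scene'],s(*p),.25) for p in[(285,181),(404,180),(408,280),(282,280)]])
print(C,C.mean(0),np.linalg.norm(np.diff(C,axis=0),axis=1));print(C2,C2.mean(0))
P,e=tri(D['scene'],(363.2,262.3),D['top'],(261.5,268.8));print('paddle',P,e)
H,e=tri(D['scene'],(325.18,249.98),D['top'],(293.376,237.888));print('hinge',H,e)
for n,a,b in[('outer top',(199,198),(503,72)),('fin top',(229,189),None),('inner top',(260,197),None)]:
  if b: print(n,tri(D['scene'],s(*a),D['top'],t(*b)))
  print(n,atz(D['scene'],s(*a),.312))
for x in (C,C2):
  o=x.mean(0)
  yv=(x[1]-x[0])+(x[2]-x[3]); xv=(x[0]-x[3])+(x[1]-x[2]) # -y side->+y
  print('yaw from y',np.degrees(np.arctan2(yv[1],yv[0]))-90,'other',np.degrees(np.arctan2(xv[1],xv[0])))
v=P-C.mean(0);print('paddle dir',np.degrees(np.arctan2(v[1],v[0]))-90,np.linalg.norm(v[:2]))
```

```text
[[ 0.6414 -0.0064  0.25  ]
 [ 0.5956  0.0789  0.25  ]
 [ 0.5063  0.0249  0.25  ]
 [ 0.554  -0.0562  0.25  ]] [0.5743 0.0103 0.25  ] [0.0969 0.1043 0.0941]
[[ 0.5591 -0.0522  0.25  ]
 [ 0.5114  0.032   0.25  ]
 [ 0.5955  0.082   0.25  ]
 [ 0.6429 -0.0033  0.25  ]] [0.5772 0.0146 0.25  ]
paddle [0.5011 0.1342 0.1237] 0.011923852278100796
hinge [0.5539 0.0515 0.1897] 0.009747996668778217
outer top (array([ 0.6465, -0.072 ,  0.3163]), np.float64(0.004988963459586279))
outer top [ 0.6433 -0.0717  0.312 ]
fin top [ 0.6252 -0.0566  0.312 ]
inner top [ 0.6202 -0.032   0.312 ]
yaw from y 29.328608980647417 other 30.443397274916535
yaw from y 29.318024938297256 other -149.49767662709357
paddle dir 30.57842300951286 0.14396208341187444
```

```bash
python3 -m jog '[[[0,0,-4,0,0,0,8.7],[0,0,-4,0,0,0,8.7],[0,0,-4,0,0,0,8.7],[3.64,-2.5,0,0,0,0,8.7],[3.64,-2.5,0,0,0,0,8.7],[3.64,-2.5,0,0,0,0,8.7],[3.64,-2.5,0,0,0,0,8.7],[3.64,-2.5,0,0,0,0,8.7],[3.64,-2.5,0,0,0,0,8.7],[3.64,-2.5,0,0,0,0,8.7],[3.64,-2.5,0,0,0,0,8.7],[3.64,-2.5,0,0,0,0,8.7]]]' 20
python3 -m jog '[[[3.64,-2.5,0,0,0,0,8.7],[3.64,-2.5,0,0,0,0,8.7],[3.64,-2.5,0,0,0,0,8.7],[3.64,-2.5,0,0,0,0,8.7],[3.64,-2.5,0,0,0,0,8.7],[3.64,-2.5,0,0,0,0,8.7],[3.64,-2.5,0,0,0,0,8.7],[0,0,0,0,0,-5.8,8.7],[0,0,0,0,0,-5.8,8.7],[0,0,0,0,0,0,8.7],[0,0,0,0,0,0,8.7]]]'
python3 - <<'E'
from h import *
s=ctrl.get_state();M=R.from_rotvec(s['tool_rot']).as_matrix();print(s['position'],M.round(3),s['ft_force'])
D={c:snap(c) for c in('scene','top')}
o=np.array([.5757,.0125,0]);y=np.radians(30);Rz=R.from_euler('z',y).as_matrix()
ims=[]
for c in D:
  im=D[c]['frame'][:,:,::-1].copy()
  p=proj(D[c],[.61,-.03,.28]).astype(int);x0,y0=p-[65,75]
  im=cv2.resize(im[y0:y0+150,x0:x0+130],None,fx=3,fy=3,interpolation=2)
  ims.append(im);print(c,x0,y0)
cv2.imwrite('pics/a1.png',np.hstack(ims))
E
```

```text
time: 2.2
position: [0.4457, -0.2985, 0.3649]
tool_rot: [3.1, 0.501, 0.001]
ft_force: [1.0, -0.6, 0.2]
grip_width: 1.0
time: 3.3
position: [0.6314, -0.054, 0.3645]
tool_rot: [3.036, 0.808, -0.0]
ft_force: [-0.1, 0.0, -0.6]
grip_width: 0.998
[ 0.6314497  -0.05395302  0.36450682] [[ 0.868  0.497 -0.   ]
 [ 0.497 -0.868 -0.   ]
 [-0.     0.    -1.   ]] [-0.10788018  0.04741245 -0.63172037]
scene 215 156
top 261 124
```

View pics/a1.png

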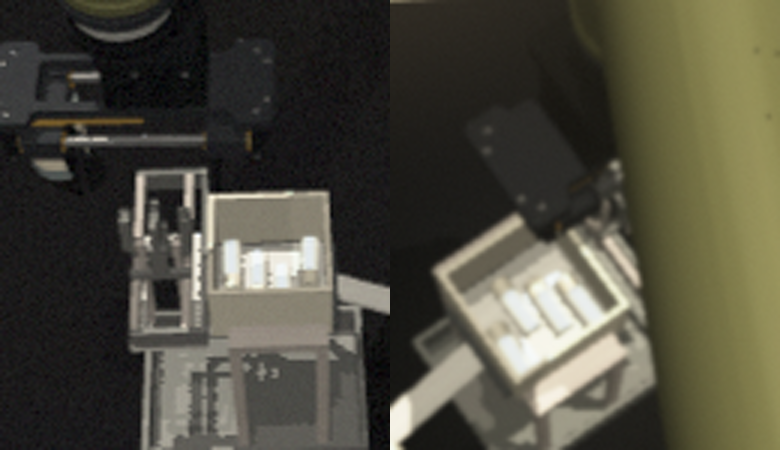

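Run:
```python
from h import *
np.set_printoptions(precision=1,suppress=True)
s=ctrl.get_state();M=R.from_rotvec(s['tool_rot']).as_matrix();p=np.array(s['position'])
D=snap('scene');off=np.array([215,156])
for n,q in [('tcp',(0,0,0)),('tip+',(0,.0435,.022)),('tip-',(0,-.0435,.022)),('base+',(0,.0435,-.048)),('bodycorner',(.0375,.095,-.048)),('b2',(-.0375,-.095,-.048))]:
  print(n,(proj(D,p+M@np.array(q))-off)*3)
o=np.array([.5757,.0125,0]);Rz=R.from_euler('z',30,degrees=True).as_matrix()
im=cv2.resize(D['frame'][156:306,215:345,::-1],None,fx=6,fy=6,interpolation=2)[:600]
def pl(q,col):
  a=((proj(D,o+Rz@np.array(q))-off)*6).astype(int);cv2.circle(im,tuple(int(v) for v in a),2,col,-1)
for h,col in((.0,(0,0,255)),(.015,(0,255,0)),(.03,(255,0,0))):
  for yy in(-.112,-.085,-.058): pl((h,yy,.312),col);pl((h,yy,.272),col)
for q in [(-.0485,-.0485,.25),(.0485,-.0485,.25),(-.0485,.0485,.25),(.0485,.0485,.25),(-.08,-.06,.245),(.08,-.06,.245)]: pl(q,(255,255,0))
cv2.imwrite('pics/a2.png',im)
```

```text
tcp [145.1 164. ]
tip+ [ 89.2 183.5]
tip- [207.2 182.1]
base+ [ 75.9 121.4]
bodycorner [ -4.  164.2]
b2 [274.7  78.8]
```

View pics/a2.png

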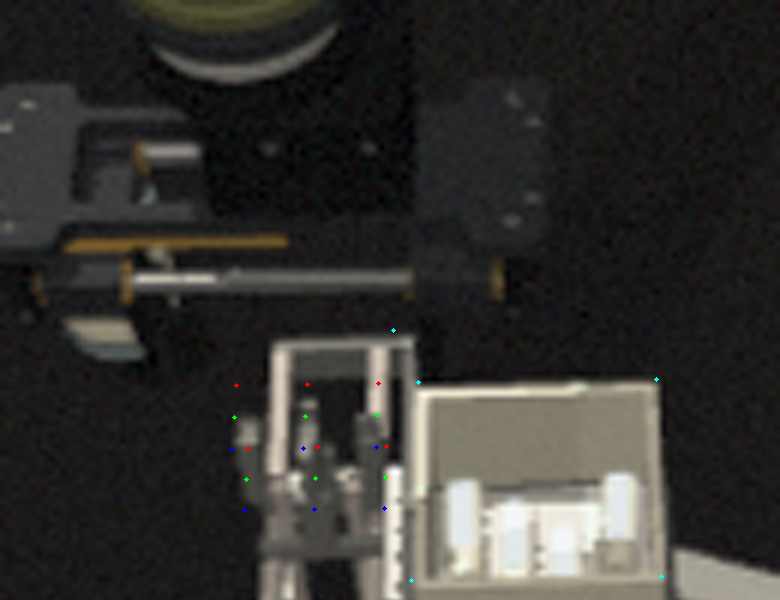

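The overlay (hopper corners fit to ~1 px; button tops at (248,418), (308,402), (370,415)) puts the head at h ≈ +21.5 mm. I'll shift 0.65 cm along tool x, then descend.

```bash
python3 -m jog '[[[0.65,0,0,0,0,0,8.7],[0,0,1.8,0,0,0,8.7],[0,0,1.8,0,0,0,8.7],[0,0,1.8,0,0,0,8.7],[0,0,1.5,0,0,0,8.7],[0,0,0,0,0,0,8.7],[0,0,0,0,0,0,8.7]]]' 20
python3 - <<'E'
from h import *
D=snap('scene')
cv2.imwrite('pics/a3.png',cv2.resize(D['frame'][156:306,215:345,::-1],None,fx=5,fy=5,interpolation=2)[:600])
E
```

```text
time: 4.15
position: [0.6373, -0.0503, 0.2958]
tool_rot: [-3.035, -0.812, -0.0]
ft_force: [-0.9, 0.6, 1.0]
grip_width: 0.996
```

View pics/a3.png

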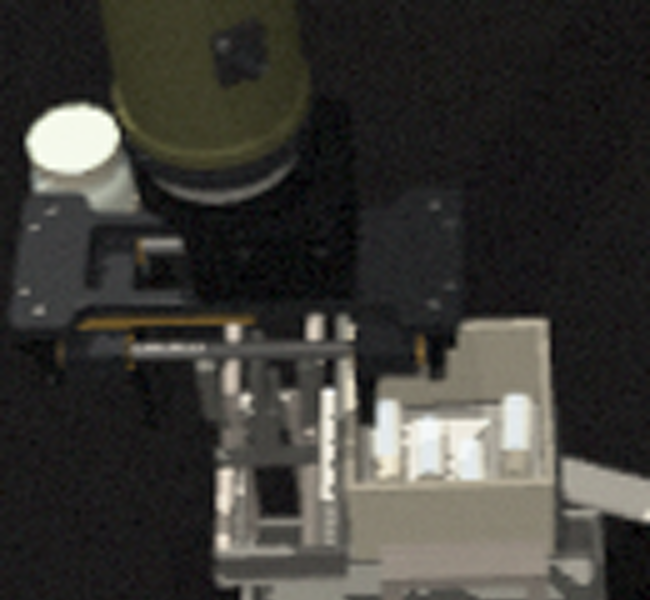

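The fingers straddle the head: inner finger at (365,370), outer at (150,385), buttons between at (205,385) and (315,370). No contact force, so I'll pinch.

```bash
python3 -m jog '[[[0,0,0,0,0,0,6],[0,0,0,0,0,0,5],[0,0,0,0,0,0,4.5],[0,0,0,0,0,0,4],[0,0,0,0,0,0,3.5],[0,0,0,0,0,0,3],[0,0,0,0,0,0,3],[0,0,0,0,0,0,3],[0,0,0,0,0,0,3],[0,0,0,0,0,0,3],[0,0,0,0,0,0,3],[0,0,0,0,0,0,3]]]' 25
python3 - <<'E'
from h import *
D={c:snap(c) for c in('scene','top')}
for l in('vial0','paddle'):
  for c in D:
    for r in finder.spot_point(l,c)[:5]: print(l,c,(np.array(r['point'])[::-1]*[640,480]).round(1),round(r['conf'],2))
cv2.imwrite('pics/a4.png',np.hstack([cv2.resize(D[c]['frame'][a:a+200,b:b+130,::-1],None,fx=3,fy=3,interpolation=2) for c,a,b in(('scene',156,245),('top',160,230))]))
E
```

```text
time: 5.4
position: [0.6372, -0.0505, 0.296]
tool_rot: [3.034, 0.812, 0.001]
ft_force: [-0.1, -1.1, 5.1]
grip_width: 0.374
vial0 scene [270.4 281.9] 0.63
vial0 scene [274.3 291. ] 0.51
vial0 scene [275.2 266.1] 0.51
vial0 top [311.3 264.7] 0.54
vial0 top [333.3 223.7] 0.44
paddle scene [366.4 235.6] 0.73
paddle top [253.4 259.8] 0.63
paddle top [331.3 224.4] 0.15
```

View pics/a4.png

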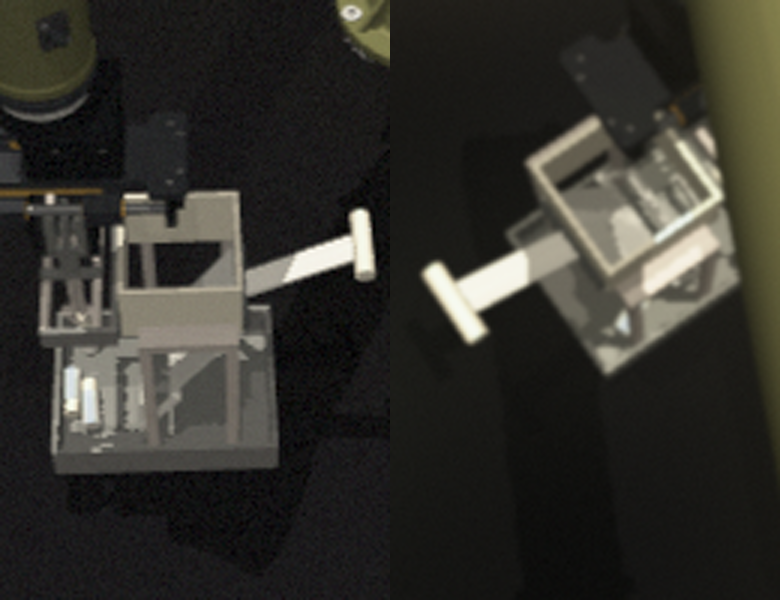

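The pinch worked. Crops: the hopper is empty (190,265), vials are in the tray at (72,390) and (90,400), and the paddle is raised at (362,245). I'll open, lift clear and move over the paddle.

```bash
python3 -m jog '[[[0,0,0,0,0,0,8.7],[0,0,0,0,0,0,8.7],[0,0,0,0,0,0,8.7],[0,0,0,0,0,0,8.7],[0,0,0,0,0,0,8.7],[0,0,-2.8,0,0,0,8.7],[0,0,-2.8,0,0,0,8.7],[0,0,-2.8,0,0,0,8.7]]]'
python3 -m jog '[[[-0.38,-3.95,0,0,0,0,8.7],[-0.38,-3.95,0,0,0,0,8.7],[-0.38,-3.95,0,0,0,0,4],[-0.38,-3.95,0,0,0,0,2],[-0.38,-3.95,0,0,0,0,0],[-0.38,-3.95,0,0,0,0,0],[0,0,0,0,0,0,0],[0,0,0,0,0,0,0]]]'
python3 - <<'E'
from h import *
np.set_printoptions(precision=3,suppress=True)
s=ctrl.get_state();print(s['position'],s['joint_positions'])
D={c:snap(c) for c in('scene','top')}
for l in('vial0','paddle','hinge'):
  for c in D:
    for r in finder.spot_point(l,c)[:5]: print(l,c,(np.array(r['point'])[::-1]*[640,480]).round(1),round(r['conf'],2))
cv2.imwrite('pics/a5.png',np.hstack([cv2.resize(D[c]['frame'][a:a+200,b:b+130,::-1],None,fx=3,fy=3,interpolation=2) for c,a,b in(('scene',156,245),('top',160,230))]))
E
```

```text
time: 6.5
position: [0.6368, -0.0502, 0.3795]
tool_rot: [-3.034, -0.813, 0.003]
ft_force: [-0.2, 0.4, 0.6]
grip_width: 0.965
time: 7.3
position: [0.4983, 0.1444, 0.3794]
tool_rot: [3.033, 0.816, -0.0]
ft_force: [1.0, 0.2, 0.7]
grip_width: 0.538
[0.498 0.144 0.379] [ 0.371  0.042 -0.724  1.52   0.029  1.589 -1.397]
vial0 scene [290.  272.4] 0.5
vial0 scene [267.4 283.9] 0.41
vial0 scene [324.4 249.7] 0.22
vial0 top [319.8 232. ] 0.62
vial0 top [310.8 262.3] 0.59
vial0 top [338.9 244.4] 0.42
vial0 top [344.5 218.8] 0.41
paddle scene [363.4 235.8] 0.72
hinge scene [324.4 250.8] 0.94
hinge top [293.  238.5] 0.94
```

View pics/a5.png

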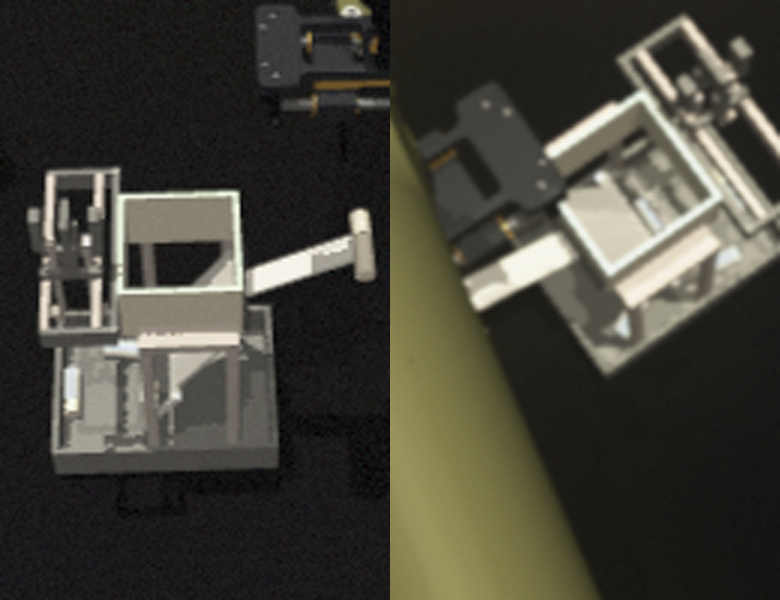

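The head is released. Vials show at (70,388) and (122,348) in the scene crop, the hopper is empty and the door is open with its paddle at (362,245). Next I turn the tool 90° so the gripper's narrow side faces the hopper.

```bash
python3 -m jog '[[[0,0,0,0,0,-8.2,0],[0,0,0,0,0,-8.2,0],[0,0,0,0,0,-8.2,0],[0,0,0,0,0,-8.2,0],[0,0,0,0,0,-8.2,0],[0,0,0,0,0,-8.2,0],[0,0,0,0,0,-8.2,0],[0,0,0,0,0,-8.2,0],[0,0,0,0,0,-8.2,0],[0,0,0,0,0,-8.2,0],[0,0,0,0,0,-8.2,0],[0,0,0,0,0,0,0]]]'
python3 -m jog '[[[0,0,0,0,0,0,0],[0,0,3,0,0,0,0],[0,0,3,0,0,0,0],[0,0,2,0,0,0,0],[0,0,0,0,0,0,0],[0,0,0,0,0,0,0]]]'
python3 - <<'E'
from h import *
np.set_printoptions(precision=3,suppress=True)
s=ctrl.get_state();M=R.from_rotvec(s['tool_rot']).as_matrix();p=s['position'];print(p,M,s['joint_positions'],s['ft_force'])
o=np.array([.5757,.0125,0]);print('hopper frame',R.from_euler('z',-30,degrees=True).as_matrix()@(p-o))
D=snap('scene')
for r in finder.spot_point('paddle','scene'): print(np.array(r['point'])[::-1]*[640,480],r['conf'])
print(proj(D,o+R.from_euler('z',30,degrees=True).as_matrix()@np.array([0,.147,.238])))
print(proj(D,p+[0,0,-.022]))
E
```

```text
time: 8.9
position: [0.4991, 0.1433, 0.3794]
tool_rot: [-1.566, -2.723, 0.0]
ft_force: [-0.7, 0.0, -0.5]
grip_width: 0.002
time: 9.5
position: [0.4991, 0.1435, 0.3]
tool_rot: [1.569, 2.722, 0.0]
ft_force: [0.6, -0.1, 1.4]
grip_width: 0.003
[0.499 0.144 0.3  ] [[-0.501  0.865  0.   ]
 [ 0.865  0.501  0.   ]
 [ 0.     0.    -1.   ]] [ 0.412  0.06  -0.768  1.663  0.042  1.435  0.165] [ 0.581 -0.065  1.401]
hopper frame [-0.001  0.152  0.3  ]
[366.4   236.688] 0.53
[365.823 237.632]
[369.089 227.308]
```

```bash
python3 -m jog '[[[0.2,0,1.5,0,0,0,0],[0,0,1.2,0,0,0,0],[0,0,1,0,0,0,0],[0,0,1,0,0,0,0],[0,0,1,0,0,0,0],[0,0,1,0,0,0,0],[0,0,1,0,0,0,0],[0,0,1,0,0,0,0],[0,0,1,0,0,0,0],[0,0,1,0,0,0,0],[0,0,0.6,0,0,0,0],[0,0,0,0,0,0,0]]]'
python3 -m jog '[[[0,0,0.3,0,0,0,0],[0,0,0.2,0,0,0,0],[0,0,0,0,0,0,0]]]'
python3 -m jog '[[[0,0,0.2,0,0,0,0],[0,0,0.2,0,0,0,0],[0,0,0,0,0,0,0]]]'
```

```text
time: 10.8
position: [0.4976, 0.1452, 0.1856]
tool_rot: [-1.566, -2.722, 0.001]
ft_force: [0.2, -1.0, 1.1]
grip_width: 0.003
time: 11.1
position: [0.4982, 0.1454, 0.1816]
tool_rot: [1.566, 2.723, 0.001]
ft_force: [-0.2, -0.3, 1.1]
grip_width: 0.005
time: 11.4
position: [0.4983, 0.1452, 0.1778]
tool_rot: [1.566, 2.722, 0.0]
ft_force: [-0.2, -0.1, 2.0]
grip_width: 0.006
```

```bash
python3 -m jog '[[[0,0,0.2,0,0,0,0],[0,0,0.2,0,0,0,0],[0,0,0,0,0,0,0]]]'
python3 -m jog '[[[0,0,0.2,0,0,0,0],[0,0,0.2,0,0,0,0],[0,0,0,0,0,0,0]]]'
python3 -m jog '[[[0,0,0.2,0,0,0,0],[0,0,0,0,0,0,0]]]'
python3 -m jog '[[[0,0,0.2,0,0,0,0],[0,0,0,0,0,0,0]]]'
```

```text
time: 11.7
position: [0.4984, 0.1451, 0.1745]
tool_rot: [1.566, 2.722, 0.0]
ft_force: [-1.0, -1.5, 6.0]
grip_width: 0.008
time: 12.0
position: [0.4986, 0.1449, 0.1709]
tool_rot: [1.566, 2.721, -0.0]
ft_force: [-1.1, -1.4, 7.4]
grip_width: 0.006
time: 12.2
position: [0.4986, 0.1449, 0.1689]
tool_rot: [1.566, 2.721, -0.0]
ft_force: [-1.4, -1.7, 8.5]
grip_width: 0.005
time: 12.4
position: [0.4982, 0.1452, 0.1658]
tool_rot: [1.566, 2.722, 0.001]
ft_force: [-0.3, 0.3, 0.8]
grip_width: 0.007
```

Force rose to 8.5 N and dropped to 0.8 N, so the catches appear to have snapped in. I'll press on to feel the hard stop.

```bash
python3 -m jog '[[[0,0,0.15,0,0,0,0],[0,0,0,0,0,0,0]]]'
python3 -m jog '[[[0,0,0.15,0,0,0,0],[0,0,0,0,0,0,0]]]'
python3 -m jog '[[[0,0,0.1,0,0,0,0],[0,0,0,0,0,0,0]]]'
```

```text
time: 12.6
position: [0.4977, 0.1454, 0.1635]
tool_rot: [-1.566, -2.723, 0.0]
ft_force: [0.4, 0.3, 0.3]
grip_width: 0.004
time: 12.8
position: [0.4978, 0.1453, 0.1626]
tool_rot: [-1.566, -2.723, 0.0]
ft_force: [-0.2, 0.8, 3.6]
grip_width: 0.011
time: 13.0
position: [0.498, 0.1453, 0.1623]
tool_rot: [1.566, 2.723, -0.001]
ft_force: [-2.9, -1.1, 6.8]
grip_width: 0.009
```

```bash
python3 -m jog '[[[0,0,0.2,0,0,0,0],[0,0,0,0,0,0,0]]]'
python3 -m jog '[[[0,0,0.2,0,0,0,0],[0,0,0,0,0,0,0],[0,0,0,0,0,0,0]]]'
```

```text
time: 13.2
position: [0.4981, 0.1453, 0.1619]
tool_rot: [1.566, 2.722, -0.002]
ft_force: [-6.4, -2.4, 17.7]
grip_width: 0.006
time: 13.5
position: [0.4983, 0.1453, 0.1614]
tool_rot: [1.566, 2.721, -0.002]
ft_force: [-10.1, -3.0, 27.5]
grip_width: 0.002
```

The hard stop is felt (27 N, no further travel, 0.161 m as predicted). I'll lift away and look.

```bash
python3 -m jog '[[[0,0,-0.5,0,0,0,0],[0,0,-1.5,0,0,0,0],[0,0,-3,0,0,0,0],[0,0,-4,0,0,0,0],[0,0,-4,0,0,0,0],[0,0,-4,0,0,0,0],[0,0,-4,0,0,0,0],[4,0,0,0,0,0,0],[4,0,0,0,0,0,0],[4,0,0,0,0,0,0],[3,0,0,0,0,0,0],[0,0,0,0,0,0,0]]]'
python3 -m jog '[[[0,0,0,0,0,0,0],[0,0,0,0,0,0,0],[0,0,0,0,0,0,0],[0,0,0,0,0,0,0],[0,0,0,0,0,0,0]]]'
python3 - <<'E'
from h import *
D={c:snap(c) for c in('scene','top')}
o=np.array([.5757,.0125,0]);Q=R.from_euler('z',30,degrees=True).as_matrix()
for c in D:
  print(c,'paddle shut/open expected',proj(D[c],o+Q@np.array([0,.147,.132])).round(1),proj(D[c],o+Q@np.array([0,.147,.238])).round(1))
for l in('paddle','vial0','tube_rack','tip_box','reagent_bottle'):
  for c in D:
    for r in finder.spot_point(l,c)[:5 if l=='vial0' else 1]: print(l,c,(np.array(r['point'])[::-1]*[640,480]).round(1),round(r['conf'],2))
cv2.imwrite('pics/a6.png',np.hstack([cv2.resize(D[c]['frame'][a:a+200,b:b+130,::-1],None,fx=3,fy=3,interpolation=2) for c,a,b in(('scene',156,250),('top',160,240))]))
E
```

```text
time: 14.7
position: [0.4189, 0.2799, 0.3682]
tool_rot: [-1.553, -2.73, -0.002]
ft_force: [-0.5, -0.2, 1.4]
grip_width: 0.003
time: 15.2
position: [0.4229, 0.2743, 0.3674]
tool_rot: [-1.568, -2.722, 0.0]
ft_force: [0.6, -0.1, 0.2]
grip_width: 0.008
scene paddle shut/open expected [362.9 261.6] [365.8 237.6]
top paddle shut/open expected [256.3 269. ] [249.5 260.4]
paddle scene [363.4 260.2] 0.68
paddle top [262.1 270. ] 0.58
vial0 scene [267.7 284.8] 0.66
vial0 scene [287.8 273.1] 0.62
vial0 scene [315.7 274.9] 0.49
vial0 scene [294.  290.5] 0.47
vial0 top [346.3 220.4] 0.51
vial0 top [310.9 262.1] 0.43
vial0 top [337.6 242.5] 0.37
tube_rack scene [461.5 330.2] 0.78
tip_box scene [181.1 253. ] 0.57
tip_box top [451.1 206.6] 0.78
reagent_bottle scene [234.7 210.4] 0.8
reagent_bottle top [443.4 285.4] 0.92
```

View pics/a6.png

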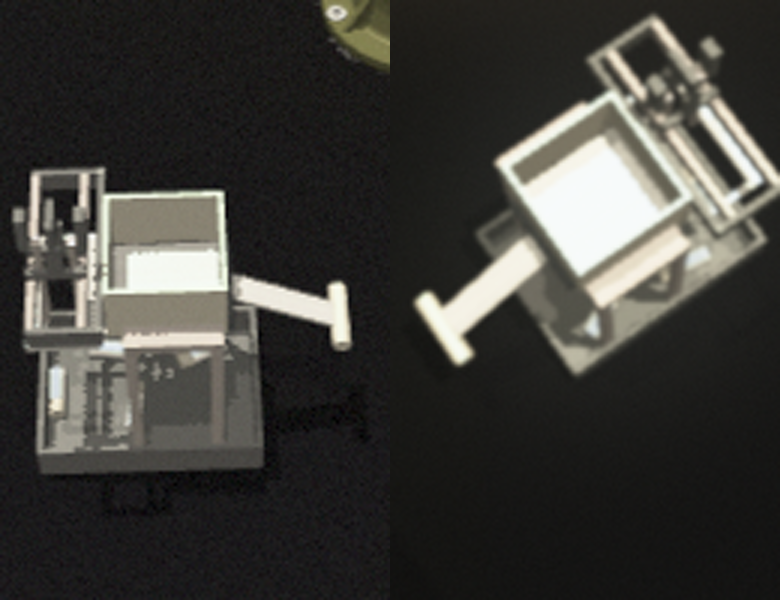

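The door is shut: the floor fills the empty hopper in both crops at (165,270) and (605,205), and the paddle is down at (340,315). Vials show in the tray at (56,390), (105,348) and (195,355), and none lies on the bench in view. I'm handing in.

```bash
python3 -c "
from bench import close_job
print(close_job())"
```

```text
the job is handed in; nothing more can be done
None
```

I pinched the release head open, the hopper emptied into its tray, and I pressed the paddle until the door shut and held. The job was handed in at about 15.5 s of the 51 s allowed.

- **Release:** the camera overlay put the head about 21 mm to the +x side of the hopper's centre. I pinched both buttons with a 25 N grip; the door dropped and the hopper emptied.
- **Closing:** resistance at the paddle rose to about 8.5 N, then fell to about 1 N as the catches snapped in. I pressed on to the hard stop, reaching about 28 N upward (29 N with the sideways part), under the 40 N limit.
- **Last checks:** more than a second after I let go, the paddle sat within about 1.5 px of its shut position in the scene camera (about 6 px off in the top one). The door filled the floor of the empty hopper, and the robot was clear of everything.
- **Vials:** I could clearly see only three in the tray, because the hopper and its posts hide part of it. The finder reported four spots there in the scene camera, two of them with confidence below 0.5. None showed in the hopper or on the bench in the pictures I viewed.
- **Other items:** the rack, tip box and bottle matched their starting positions to within about 3 px. The finder missed the rack in the last top picture, so the rack is checked from the scene camera only.

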